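# Roll the ridged rolling pin into the groove of the pastry board

### The arm

A 6-joint arm with a two-finger parallel gripper is mounted at the origin on a cart in front of the work surface, level with it; the furniture and walls round the work are solid. World frame = base frame: x ahead of the robot, y to its left, z up, the work surface at z = 0. Lengths are in mm, angles in rad, forces in N, time in s.
With the tool pointing down it reaches from about 375 to 975 mm from the base axis. Payload 3.8 kg.
Tool frame: the origin (TCP) lies at the very end of the fingers, on their centre line; the grasp point (between the pads) lies 19 mm behind it; x points along the fingers, y is the direction in which the jaws open and shut, and the axes are right-handed (so a half turn about x gives the same grasp; the last joint's range is limited). The gripper opens to 85 mm and grips with 20 to 120 N. Pads are 22 mm wide; open, the fingers measure 114 mm over their backs; the gripper's body (76 mm by 85 mm) begins 54 mm behind the grasp point. The pads swing forward as they close: fully open they stand 13 mm farther back than shut.
Start: joints at [-1.359, 0.264, 1.604, -0, 1.274, -0.037], TCP at [166.207, -654.212, 231.28] pointing down, gripper open.
Joint ranges: [-2.63, 2.63], [-0.94, 2.18], [0.31, 2.57], [-1.31, 4.45], [0, 2.66], [-2.55, 2.55]. Speed limits (rad/s): [2.57, 2.57, 3.14, 3.14, 3.14, 3.14].

### API

Orientations are given as a 3x3 rotation matrix whose columns are the frame's x, y, z axes.
In Python, from bench import * gives the robot as it stands.
- The arm moves only by the shell command python3 -m creep 'ROWS' [OPENING] [FORCE]. ROWS is JSON, a list of rows, each a list of 6 numbers: the shift along the tool's x, y, z in mm, then the turn, a rotation vector about the tool's x, y, z in degrees. A call has 1 to 5 rows; each row is the pose to reach, as a shift and turn from the pose commanded when the call began, along the tool's axes at that moment; what a row does not reach only later rows make up. A row lasts 1/10 s, in which the tool goes at most 50 mm and 8.59 degrees, less where a joint would pass 70% of its speed; a pose out of reach is approached as far as the arm can. A call with a gripper value outside its range is refused whole. OPENING is the opening, from 0 (shut) to 1 (fully open), set as the call begins (- or left out, the last holds). The fingers move at their own pace and stop on an object; FORCE is the grip in N (left out, the last holds). Time passes only in rows, so rows that repeat a pose let the fingers close. It gives the time, the measured TCP pose, the force and the opening at its end, in the units of the state.
- sense(): the state, without advancing time (a new reading comes with each control period).
- capture(name): name is "side" or "top" or "wrist"; returns a dict with "image" (480x640x3 uint8, blue, green, red), "fx", "fy", "cx", "cy" (pixels), "T" (4x4, takes a point from camera to world coordinates). Camera axes: x right, y down, z forward; pixel columns grow to the right and rows downward; lengths in mm; the calibration is good to about 2 mm. A picture is of the moment at which its call begins. There is no depth.
- finish_job(): hands the job in, once; it reports no verdict.
The state is a dict: "clock": time; "joint_pos": joint angles; "joint_velocities": joint speeds; "joint_efforts": joint torques, N m; "eef_pos": TCP position; "orientation": TCP orientation; "contact_force": force on the tool from outside, world axes, zero at the start; "ft_torque": the same for the moment, N m; "grip_width": finger opening in mm.
Only numpy, scipy, OpenCV 4.12 (cv2) and the standard library are available. Lean on these libraries where they do the work, as an engineer would, in place of code of your own. Each camera call takes 0.05 s, during which the arm holds its last target.

### The job

The ridged rolling pin lies loose on the pastry board. With a fingertip on top of its drum, roll it along the board, away from the robot, in calm strokes, until it drops into the groove across the board and stops there; then take the hand away. Do not grip, lift or drag the pin, and leave everything else where it stands.

Things in the scene. Friction and masses are not known exactly. Their poses are not given: they have to be found in the camera images.
- pin: Rolling pin: dark ridged drum, 48 mm in diameter, 196 mm long (8 mm discs, 5 mm gaps), a brown handle at each end, 402 mm over all, 0.3 to 0.55 kg, one rigid piece. Own y = long axis. Origin on the drum's surface, underneath at the start; it turns with the pin. Lies still where left on the flat.
- pin_center (a point): Middle of the pin, on its axis: 24 mm above the board's top on the flat. y = long axis; x and z turn with the pin. A fingertip resting on top with a few newtons and moved level rolls the pin half as far as it travels itself, so it runs off the top after about its own width: roll in several short strokes, each begun at the rear of the top.
- board: Fixed wooden board, 265 x 240 mm; its top stands 14 to 36 mm above the worktop (differs per start). Origin 36 mm below its top; the board reaches from x = -85 to +180 mm and y = -120 to +120 mm in its frame. +x points away from the robot, from the pin to the groove. The pin starts along the board's y within 2 degrees, its middle 55 to 105 mm short of the groove.
- groove (a point): Middle of the groove at the level of the board's top (60 mm along +x and 36 mm above the board's origin), with the board's axes. The groove runs along y over the whole board, 26 mm wide, 10 mm deep. The pin rests on both its edges, its axis then about 20 mm above this point (4 mm lower than on the flat).
- ring_big: Bystander: ring cutter, 64 mm in diameter, 33 mm high, loose on the board behind the groove, at the left. Origin at the middle of its underside.
- kitchen_timer: Bystander: round wind-up kitchen timer, 62 mm in diameter, 45 mm high, loose on the board behind the groove, at the right. Origin at the middle of its underside.
- jar: Bystander: jar with a screw lid, 60 mm in diameter, 85 mm high, loose on the worktop to the left of the board, clear of the pin's left handle. Origin at the middle of its underside.
- brass_weight: Bystander: brass weight with a knob, 37 mm in diameter, 35 mm high, loose on the board behind the groove, in the middle. Origin at the middle of its underside.

How it is judged:
By the outcome, as a careful person would: the job done as asked, in the order asked, and still so for the second after the job is handed in, with the robot touching nothing.
It also fails if it takes over 48 s, if anything falls off the work surface, if the arm or the gripper's body presses on something with over 40 N, if the wrist force passes 120 N, or if a joint passes its speed limit or range.

## Working session

There is one attempt and no reset: what is moved stays moved. The work goes in short steps, Python scripts to look and compute and a shell command to move; the robot and the scene stay as the last step left them, time stands still between calls to the robot, and variables do not carry over. Pictures are saved under pics/ and viewed, and the job is handed in when it is done.

```bash
mkdir -p pics; ls; python3 - <<'E'
from bench import *
import cv2
for n in("top","side"):
    c=capture(n); cv2.imwrite(f"pics/{n}0.png",c["image"]); print(n,c["fx"],c["fy"],c["cx"],c["cy"]);print(c["T"])
s=sense();print({k:s[k] for k in("clock","eef_pos","orientation","contact_force","grip_width")})
E
```

```text
pics
top 563.7597803156195 563.7597803156195 319.70361187702605 244.19631968195603
[[ 3.39000740e-03 -9.97352685e-01  7.26369765e-02  4.89485466e+02]
 [-9.99856101e-01 -2.17321176e-03  1.68242273e-02 -2.11188384e+02]
 [-1.66218328e-02 -7.26835583e-02 -9.97216534e-01  9.83080210e+02]
 [ 0.00000000e+00  0.00000000e+00  0.00000000e+00  1.00000000e+00]]
side 476.33755382369117 476.33755382369117 314.3162606876928 239.3607351778271
[[ 9.99853429e-01 -3.40621915e-03 -1.67785298e-02  5.96838676e+02]
 [ 1.32504575e-02 -4.66645485e-01  8.84345191e-01 -1.00806559e+03]
 [-1.08418987e-02 -8.84437895e-01 -4.66531954e-01  4.93082483e+02]
 [ 0.00000000e+00  0.00000000e+00  0.00000000e+00  1.00000000e+00]]
{'clock': 0.1, 'eef_pos': array([ 166.04234664, -653.55923093,  230.05897806]), 'orientation': array([[-4.59003462e-04,  2.46217092e-01, -9.69214596e-01],
       [ 2.03107579e-03, -9.69212469e-01, -2.46217514e-01],
       [-9.99997832e-01, -2.08156300e-03, -5.52136978e-05]]), 'contact_force': array([-0.19873828,  0.20173511,  0.39281385]), 'grip_width': 85.53898047999775}
```

View pics/top0.png

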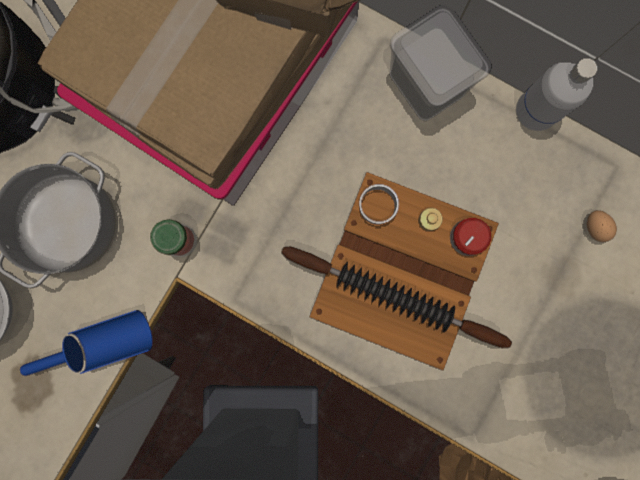

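View pics/side0.png

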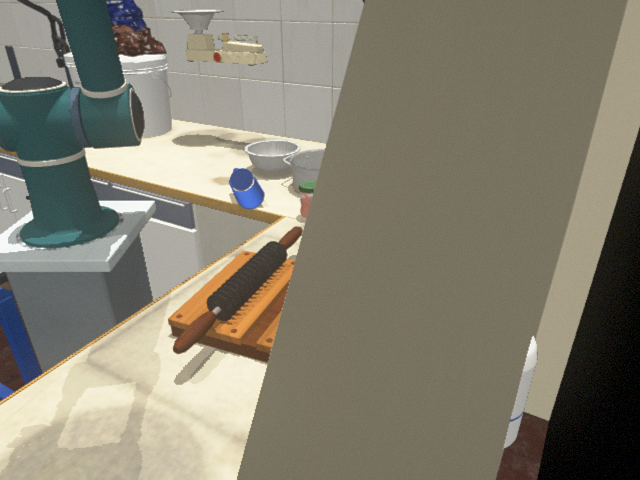

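The top picture shows the board (corners near (366,172), (497,222), (444,369), (311,317)), the pin's drum from about (340,275) to (452,318), and the groove about 35 px behind it. The side view is half hidden by a pillar. I'll enlarge both.

```bash
python3 - <<'E'
import cv2
a=cv2.imread("pics/top0.png")[160:380,270:520]
cv2.imwrite("pics/top0c.png",cv2.resize(a,None,fx=2.7*1.18,fy=2.7,interpolation=cv2.INTER_CUBIC) if 0 else cv2.resize(a,None,fx=2.7,fy=2.7,interpolation=cv2.INTER_CUBIC))
a=cv2.imread("pics/side0.png")[220:370,160:310]
cv2.imwrite("pics/side0c.png",cv2.resize(a,None,fx=4,fy=4,interpolation=cv2.INTER_CUBIC))
E
```

```text
(no output)
```

View pics/top0c.png

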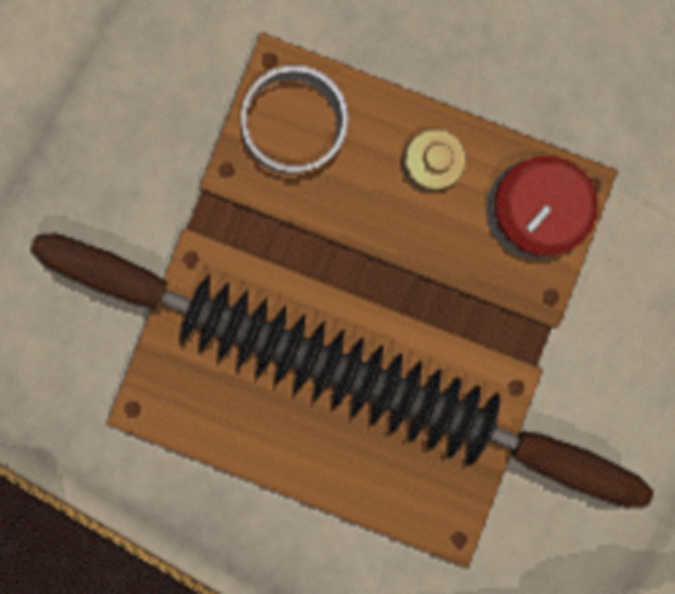

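View pics/side0c.png

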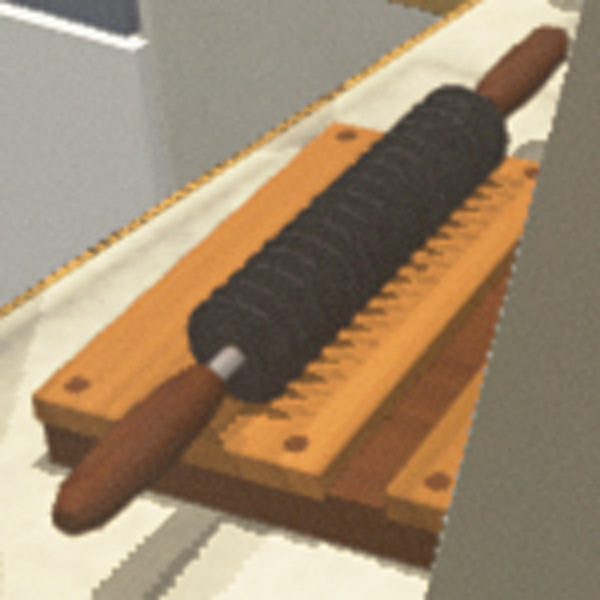

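The crops give these board-top corners, in top-crop pixels: BL (262,33), BR (617,171), FR (468,567), FL (108,423). The groove edges meet the board's sides at (203,190)/(183,231) on the left and (557,327)/(541,369) on the right. The pin runs from handle tip (32,245) to (652,497). In the side crop, FR is at (35,400) and FL at (335,125).

```bash
cat > h.py <<'E'
import numpy as np
TK=(563.76,319.70361187702605,244.19631968195603);SK=(476.33755,314.31626,239.360735)
TT=np.array([[3.39000740e-03,-9.97352685e-01,7.26369765e-02,4.89485466e+02],[-9.99856101e-01,-2.17321176e-03,1.68242273e-02,-2.11188384e+02],[-1.66218328e-02,-7.26835583e-02,-9.97216534e-01,9.83080210e+02],[0,0,0,1]])
ST=np.array([[9.99853429e-01,-3.40621915e-03,-1.67785298e-02,5.96838676e+02],[1.32504575e-02,-4.66645485e-01,8.84345191e-01,-1.00806559e+03],[-1.08418987e-02,-8.84437895e-01,-4.66531954e-01,4.93082483e+02],[0,0,0,1]])
def proj(K,T,P):
    q=(np.asarray(P)-T[:3,3])@T[:3,:3]
    return np.c_[K[0]*q[:,0]/q[:,2]+K[1],K[0]*q[:,1]/q[:,2]+K[2]]
def atz(K,T,uv,z):
    uv=np.atleast_2d(uv);d=np.c_[(uv-np.array(K[1:]))/K[0],np.ones(len(uv))]@T[:3,:3].T
    return T[:3,3]+d*((z-T[2,3])/d[:,2])[:,None]
tc=lambda L:np.array(L,float)/2.7+[270,160]
sc=lambda L:np.array(L,float)/4+[160,220]
E
python3 - <<'E'
from h import *
from scipy.optimize import least_squares
B=np.array([[180,120],[180,-120],[-85,-120],[-85,120],[73,120],[47,120],[73,-120],[47,-120]],float)
uv=tc([[262,33],[617,171],[468,567],[108,423],[203,190],[183,231],[557,327],[541,369]])
Bs=B[[2,3]];us=sc([[35,400],[335,125]])
def W(p,b):
    c,s=np.cos(p[2]),np.sin(p[2]);return np.c_[p[0]+c*b[:,0]-s*b[:,1],p[1]+s*b[:,0]+c*b[:,1],np.full(len(b),p[3])]
f=lambda p,a=1:np.r_[(proj(TK,TT,W(p,B))-uv).ravel(),a*(proj(SK,ST,W(p,Bs))-us).ravel()]
for a in(0,1):
    r=least_squares(lambda p:f(p,a),[500,-300,-.35,25]);print(r.x,np.degrees(r.x[2]));print(f(r.x).reshape(-1,2).round(1).tolist())
p=r.x;h=p[3]
# pin: points at axis height
P=atz(TK,TT,tc([[32,245],[652,497],[160,299],[520,440]]),h+24)
c,s=np.cos(p[2]),np.sin(p[2])
L=(P[:,:2]-p[:2])@np.array([[c,-s],[s,c]])
print(P,"\n",L,np.linalg.norm(P[0]-P[1]))
print("groove",W(p,np.array([[60.,0]])))
q=atz(TK,TT,tc([[295,118],[438,157],[545,210]]),h+30);print((q[:,:2]-p[:2])@np.array([[c,-s],[s,c]]))
E
```

```text
[ 4.71624501e+02 -3.21907532e+02 -3.72377545e-01  2.27924442e+01] -21.335661726315713
[[-0.3, 0.5], [-0.2, 0.1], [-0.0, -0.1], [0.1, 0.2], [-1.0, -0.0], [0.8, -1.1], [0.0, 0.8], [0.6, -0.4], [-1.9, 3.7], [-1.6, 2.9]]
[ 4.72166505e+02 -3.20835033e+02 -3.74675531e-01  2.77561172e+01] -21.46732659962235
[[-0.4, -0.4], [0.2, -0.3], [-0.2, 0.1], [-0.6, -0.2], [-1.5, -0.7], [0.3, -1.8], [0.2, 0.7], [0.7, -0.5], [-1.9, 0.6], [-1.2, 0.5]]
[[ 546.31302647 -132.78187076   51.75611717]
 [ 395.13392615 -507.9733713    51.75611717]
 [ 513.43055723 -211.39821222   51.75611717]
 [ 428.85958537 -429.29246431   51.75611717]] 
 [[ 1.80785095e-01  2.02142687e+02]
 [-3.20142504e+00 -2.02347540e+02]
 [-1.64924067e+00  1.16946226e+02]
 [-6.10333492e-01 -1.16782410e+02]] 404.5043664082843
groove [[ 528.00409007 -342.79326828   27.75611717]]
[[131.52674543  80.84974482]
 [141.11865578  -8.79096735]
 [134.64130231 -80.56386141]]
```

Both fits agree: yaw about -21.4°, top at z about 23–28, pin length 404 against 402 nominal, bystanders where they should be. The pin's middle is at about (471,-320), 61 mm short of the groove. I'll go above the rear of the pin with the fingers shut and the jaw axis along the rolling direction.

```bash
python3 -m creep '[[0,-15,-22,-5,0,0],[0,-38,-55,-13,0,0],[0,-64,-92,-21,0,0],[0,-90,-130,-29,0,0],[0,-116,-168,-37,0,0]]' 0 60; python3 - <<'E'
from bench import *
import numpy as np
s=sense();R=s["orientation"];t=np.array([460,-316,110.]);print(s["eef_pos"],s["contact_force"],s["grip_width"])
y=np.array([.9306,-.366,0]);x=np.array([0,0,-1.]);T=np.c_[x,y,np.cross(x,y)]
from scipy.spatial.transform import Rotation as Ro
print(R.T@(t-s["eef_pos"]),np.degrees(Ro.from_matrix(R.T@T).as_rotvec()))
E
```

```text
clock: 0.6
eef_pos: [301.1, -498.7, 230.6]
orientation: [[-0.0, 0.783, -0.622], [0.001, -0.622, -0.783], [-1.0, -0.001, -0.001]]
contact_force: [1.2, 0.3, -0.3]
grip_width: 12.0
[ 301.06723309 -498.74878988  230.63341736] [ 1.19128374  0.25689108 -0.32042674] 12.013898451754207
[ 120.7497723    10.89467405 -241.88833075] [-16.98861921  -0.03644359   0.04240601]
```

```bash
python3 -m creep '[[10,2,-40,-4,0,0],[30,4,-85,-8,0,0],[50,6,-130,-12,0,0],[65,8,-175,-17,0,0],[75,10,-210,-17,0,0]]'; python3 -m creep '[[10,0,-15,0,0,0],[18,0,-29,0,0,0],[18,0,-29,0,0,0],[18,0,-29,0,0,0]]'; cat > st.py <<'E'
from bench import *
import numpy as np
from scipy.spatial.transform import Rotation as Ro
s=sense();R=s["orientation"];t=np.array([460,-316,76.])
y=np.array([.9306,-.366,0]);x=np.array([0,0,-1.]);T=np.c_[x,y,np.cross(x,y)]
print(R.T@(t-s["eef_pos"]),np.degrees(Ro.from_matrix(R.T@T).as_rotvec()),s["grip_width"],s["contact_force"])
d=s["eef_pos"]-[472.2,-320.8,27.8];print("board frame tip:",d@y,d@[.366,.9306,0],s["eef_pos"][2])
E
python3 st.py; python3 - <<'E'
from bench import *
import cv2
cv2.imwrite("pics/w1.png",capture("wrist")["image"]);cv2.imwrite("pics/t1.png",capture("top")["image"][120:420,220:620]);cv2.imwrite("pics/s1.png",capture("side")["image"][170:370,130:330])
E
```

```text
clock: 1.1
eef_pos: [440.0, -340.0, 154.4]
orientation: [[-0.002, 0.93, -0.368], [0.002, -0.368, -0.93], [-1.0, -0.002, -0.001]]
contact_force: [0.4, -0.6, 0.1]
grip_width: -0.1
clock: 1.5
eef_pos: [449.9, -316.6, 138.3]
orientation: [[-0.0, 0.929, -0.371], [-0.0, -0.371, -0.929], [-1.0, -0.0, 0.001]]
contact_force: [-0.3, -0.8, -0.3]
grip_width: 0.0
[62.29496625  9.20970617 -4.30462759] [-0.28896557  0.03385344  0.01656138] 0.011261156193380618 [-0.32232985 -0.8126156  -0.26821292]
board frame tip: -22.323191686912885 -4.219623260694852 138.30014764788586
```

View pics/w1.png

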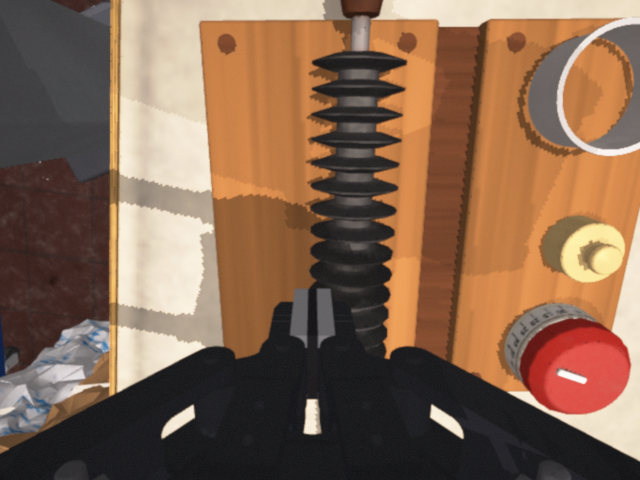

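View pics/s1.png

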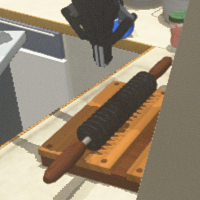

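The wrist view shows the shut tip at about (312,330), behind and over the drum, whose axis is at about (350,300). It agrees with the estimate that the tip is 22 mm behind. Next I descend to 9 mm behind the axis.

```bash
python3 -m creep '[[20,6,-2,0,0,0],[45,12,-4,0,0,0],[55,12,-4,0,0,0],[57,12,-4,0,0,0],[57,12,-4,0,0,0]]';python3 st.py
```

```text
clock: 2.15
eef_pos: [463.6, -317.7, 82.7]
orientation: [[0.002, 0.928, -0.372], [-0.001, -0.372, -0.928], [-1.0, 0.002, 0.0]]
contact_force: [0.7, 1.1, 1.8]
grip_width: 0.1
[ 6.66421032 -4.04543435 -0.26380317] [-0.33877781  0.00736815 -0.11028118] 0.06842607021524251 [0.70585289 1.10795075 1.75858989]
board frame tip: -9.079203860373239 -0.2851388128626358 82.67201836559038
```

```bash
for i in 1 2 3; do python3 -m creep '[[1,0,0,0,0,0],[2,0,0,0,0,0],[2,0,0,0,0,0]]' | grep -E "eef|contact"; done
```

```text
eef_pos: [464.9, -318.3, 82.5]
contact_force: [-0.1, 2.9, 10.6]
eef_pos: [466.5, -318.9, 82.4]
contact_force: [1.1, 3.2, 17.2]
eef_pos: [468.1, -319.7, 82.4]
contact_force: [0.8, 5.8, 25.1]
```

```bash
python3 -m creep '[[-2,0,0,0,0,0],[-4,0,0,0,0,0],[-4.5,0,0,0,0,0],[-4.5,0,0,0,0,0]]' | grep -E "eef|contact"; python3 st.py; python3 - <<'E'
from bench import *
import cv2
f=lambda a,k:cv2.resize(a,None,fx=k,fy=k,interpolation=cv2.INTER_CUBIC)
cv2.imwrite("pics/w2.png",capture("wrist")["image"]);cv2.imwrite("pics/t2.png",f(capture("top")["image"][160:380,270:520],2.7));cv2.imwrite("pics/s2.png",f(capture("side")["image"][220:370,160:310],4))
E
```

```text
eef_pos: [464.5, -318.1, 82.5]
contact_force: [-0.0, 2.0, 10.0]
[ 6.44284796 -4.98368695 -0.29392088] [-0.31285147  0.05074148 -0.24407889] 0.30540855292295754 [-0.037577    1.98713095  9.9724837 ]
board frame tip: -8.155657069263487 -0.3136540604958913 82.46428613340272
```

View pics/w2.png

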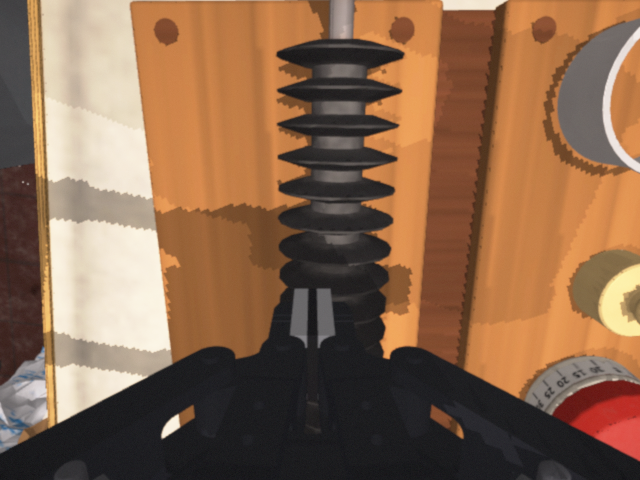

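View pics/s2.png

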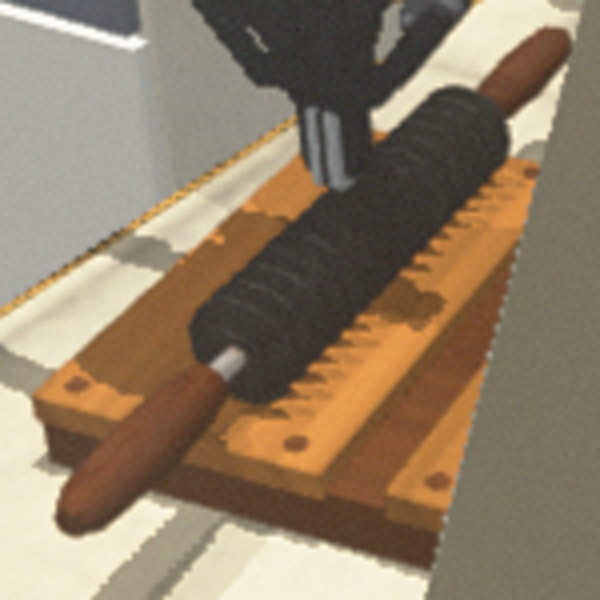

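View pics/t2.png

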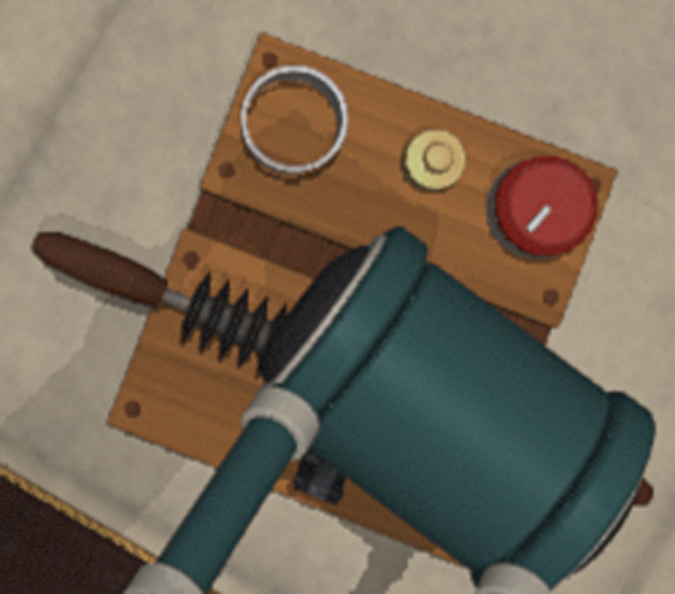

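Both views show the fingertip on the rear of the drum's top near its middle, at contact height 82.5 (board top about 34, higher than the pictures suggested but within the stated 14–36). The handles and bystanders are unchanged. First stroke, gently.

```bash
python3 -m creep '[[-0.5,3,0,0,0,0],[-1,6,0,0,0,0],[-1,10,0,0,0,0],[-1,14,0,0,0,0],[-1,18,0,0,0,0]]' | grep -E "eef|contact"; python3 st.py|tail -1;  python3 -m creep '[[0,4,0,0,0,0],[0,8,0,0,0,0],[0,11,0,0,0,0],[0,13,0,0,0,0],[0,13,0,0,0,0]]' | grep -E "eef|contact"; python3 st.py|tail -1
python3 - <<'E'
from bench import *
import cv2
f=lambda a,k:cv2.resize(a,None,fx=k,fy=k,interpolation=cv2.INTER_CUBIC)
cv2.imwrite("pics/w3.png",capture("wrist")["image"]);cv2.imwrite("pics/s3.png",f(capture("side")["image"][220:370,160:310],4))
E
```

```text
eef_pos: [481.0, -324.9, 82.9]
contact_force: [0.1, 0.1, 6.4]
board frame tip: 9.65225814600443 -0.5648331970801815 82.93175858873455
eef_pos: [493.2, -329.9, 82.9]
contact_force: [1.0, -0.6, 6.3]
board frame tip: 22.82887484325556 -0.7622709962762009 82.93044888774942
```

View pics/w3.png

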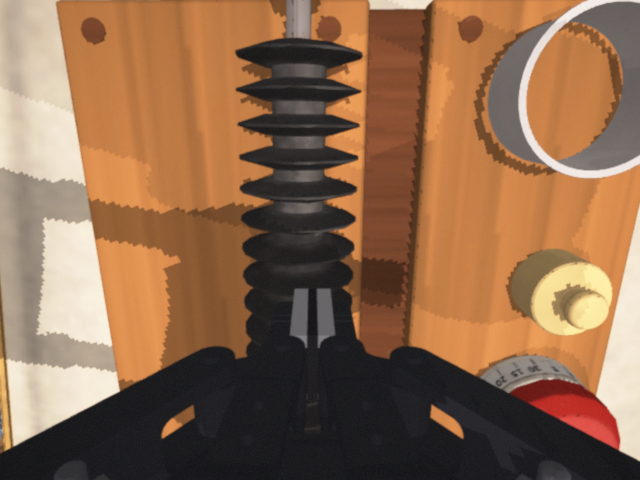

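View pics/s3.png

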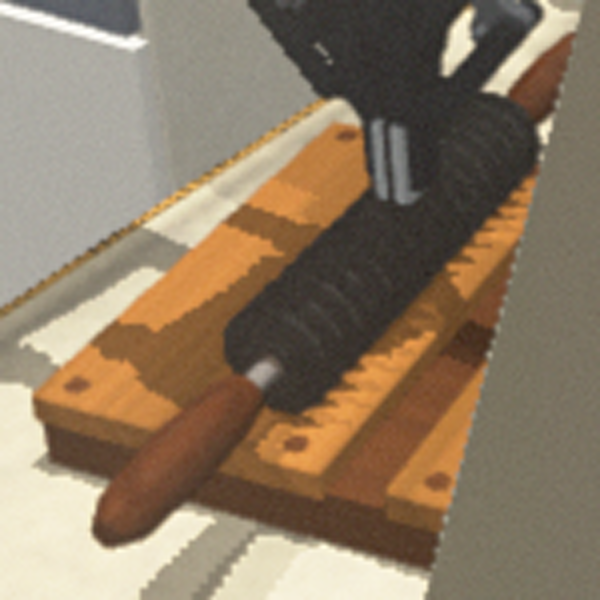

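The stroke worked: the pin rolled about 15 mm and stayed parallel, with the tip now about 8 mm ahead of the axis and the force steady at 6 N. Lift, step back 18 mm, touch down and make the second stroke.

```bash
python3 -m creep '[[-5,0,0,0,0,0],[-10,0,0,0,0,0],[-10,-10,0,0,0,0],[-10,-20,0,0,0,0],[-6,-20,0,0,0,0]]' | grep -E "eef|contact"; python3 -m creep '[[3,0,0,0,0,0],[5,0,0,0,0,0],[6,0,0,0,0,0],[6,0,0,0,0,0]]' | grep -E "eef|contact"; python3 st.py|tail -1
```

```text
eef_pos: [471.5, -319.9, 86.4]
contact_force: [0.4, 0.4, 0.2]
eef_pos: [474.0, -321.0, 81.4]
contact_force: [-0.5, 0.5, 2.7]
board frame tip: 1.7807818628908758 0.44296483307952345 81.37516464956188
```

```bash
python3 -m creep '[[-3,0,0,0,0,0],[-3,3,0,0,0,0],[-1,3,0,0,0,0],[1,3,0,0,0,0],[1,3,0,0,0,0]]' | grep -E "eef|contact"; python3 st.py|tail -1
```

```text
eef_pos: [478.1, -322.9, 82.2]
contact_force: [-0.2, 1.8, 11.5]
board frame tip: 6.261934319080861 0.170842783876406 82.22461655664681
```

```bash
python3 -m creep '[[-0.5,3,0,0,0,0],[-1,6,0,0,0,0],[-1,10,0,0,0,0],[-1,14,0,0,0,0],[-1,18,0,0,0,0]]' | grep -E "eef|contact"; python3 -m creep '[[0,4,0,0,0,0],[0,8,0,0,0,0],[0,11,0,0,0,0],[0,13,0,0,0,0],[0,13,0,0,0,0]]' | grep -E "eef|contact"; python3 st.py|tail -1
python3 - <<'E'
from bench import *
import cv2
f=lambda a,k:cv2.resize(a,None,fx=k,fy=k,interpolation=cv2.INTER_CUBIC)
cv2.imwrite("pics/w4.png",capture("wrist")["image"])
E
```

```text
eef_pos: [494.7, -329.7, 82.9]
contact_force: [-0.6, -0.1, 8.4]
eef_pos: [506.9, -334.8, 82.9]
contact_force: [-0.3, -0.3, 8.4]
board frame tip: 37.44599779958386 -0.307362543054755 82.92503687983066
```

View pics/w4.png

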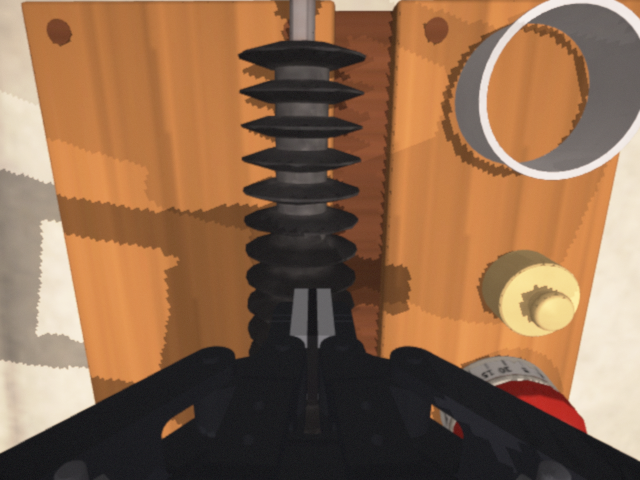

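The pin is now about 30 mm along, so about 30 mm remain. The tip is about 6 mm ahead of the axis. Third stroke the same way.

```bash
python3 -m creep '[[-5,0,0,0,0,0],[-10,0,0,0,0,0],[-10,-8,0,0,0,0],[-10,-16,0,0,0,0],[-6,-16,0,0,0,0]]' | grep -E "eef|contact"; python3 -m creep '[[3,0,0,0,0,0],[5,0,0,0,0,0],[6,0,0,0,0,0],[6,0,0,0,0,0]]' | grep -E "eef|contact"; python3 st.py|tail -1
```

```text
eef_pos: [488.5, -326.7, 86.4]
contact_force: [0.4, -0.0, -0.6]
eef_pos: [491.2, -327.9, 82.0]
contact_force: [-0.1, 1.4, 5.7]
board frame tip: 20.252212819703225 0.38366608434348626 81.99577832499442
```

```bash
python3 -m creep '[[0,3,0,0,0,0],[0,6,0,0,0,0],[0,10,0,0,0,0],[0,14,0,0,0,0],[0,18,0,0,0,0]]' | grep -E "eef|contact"; python3 -m creep '[[0,4,0,0,0,0],[0,8,0,0,0,0],[0,12,0,0,0,0],[0,14,0,0,0,0],[0,14,0,0,0,0]]' | grep -E "eef|contact"; python3 st.py|tail -1
python3 - <<'E'
from bench import *
import cv2
cv2.imwrite("pics/w5.png",capture("wrist")["image"])
E
```

```text
eef_pos: [508.9, -335.2, 82.9]
contact_force: [-0.8, 0.7, 8.0]
eef_pos: [522.1, -340.6, 82.8]
contact_force: [0.8, 0.6, 7.9]
board frame tip: 53.66414980970676 -0.12780970209988993 82.84937699687364
```

View pics/w5.png

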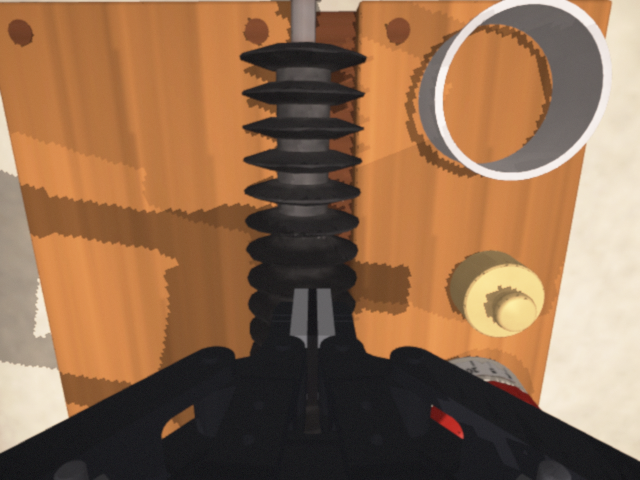

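The pin is now at about 46 mm, with its axis at the groove's front edge. The last stroke will be slow, in pieces, watching the force for the drop.

```bash
python3 -m creep '[[-5,0,0,0,0,0],[-10,0,0,0,0,0],[-10,-8,0,0,0,0],[-10,-16,0,0,0,0],[-6,-16,0,0,0,0]]' | grep -E "eef|contact"; python3 -m creep '[[3,0,0,0,0,0],[5,0,0,0,0,0],[6,0,0,0,0,0],[6,0,0,0,0,0]]' | grep -E "eef|contact"; python3 st.py|tail -1
python3 -m creep '[[0,2,0,0,0,0],[0,5,0,0,0,0],[0,8,0,0,0,0],[0,11,0,0,0,0],[0,11,0,0,0,0]]' | grep -E "eef|contact"; python3 st.py|tail -1
```

```text
eef_pos: [503.4, -332.7, 86.5]
contact_force: [0.9, 0.6, 0.0]
eef_pos: [504.8, -333.3, 80.4]
contact_force: [-0.1, 0.8, 0.7]
board frame tip: 34.955818339819096 0.3197698038855281 80.40078873781633
eef_pos: [515.7, -337.7, 80.9]
contact_force: [0.1, -0.1, -0.0]
board frame tip: 46.66154046442449 0.19071311174674 80.92797547376956
```

```bash
python3 - <<'E'
from bench import *
import cv2
cv2.imwrite("pics/w6.png",capture("wrist")["image"])
E
```

```text
(no output)
```

View pics/w6.png

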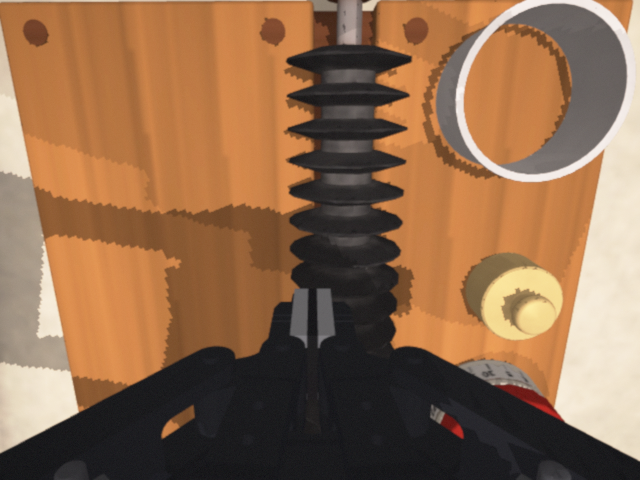

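The wrist view shows the pin's shaft at column 348, centred over the groove (316–378). It tipped over the edge and dropped in with no load left on the finger. Retract and check from the other cameras.

```bash
python3 -m creep '[[-10,0,0,0,0,0],[-30,0,0,0,0,0],[-60,0,0,0,0,0],[-90,-20,0,0,0,0],[-110,-60,0,0,0,0]]' | grep -E "eef|contact"; python3 -m creep '[[-20,-40,20,0,0,0],[-30,-80,60,0,0,0],[-30,-100,110,0,0,0],[-30,-110,160,0,0,0],[-30,-110,200,0,0,0]]' | grep -E "clock|eef|contact";  python3 -m creep '[[0,0,40,0,0,0],[0,0,80,0,0,0],[0,0,100,0,0,0],[0,0,100,0,0,0],[0,0,100,0,0,0]]' | grep -E "clock|eef|contact";python3 - <<'E'
from bench import *
import cv2
f=lambda a,k:cv2.resize(a,None,fx=k,fy=k,interpolation=cv2.INTER_CUBIC)
cv2.imwrite("pics/t7.png",f(capture("top")["image"][160:380,270:520],2.7));cv2.imwrite("pics/s7.png",f(capture("side")["image"][220:370,160:310],4))
E
```

```text
eef_pos: [461.6, -316.7, 194.5]
contact_force: [-1.1, -0.6, 0.5]
clock: 11.55
eef_pos: [281.7, -459.9, 222.5]
contact_force: [1.2, -0.6, 0.5]
clock: 12.05
eef_pos: [246.7, -551.3, 220.8]
contact_force: [0.6, 0.6, 0.4]
```

View pics/t7.png

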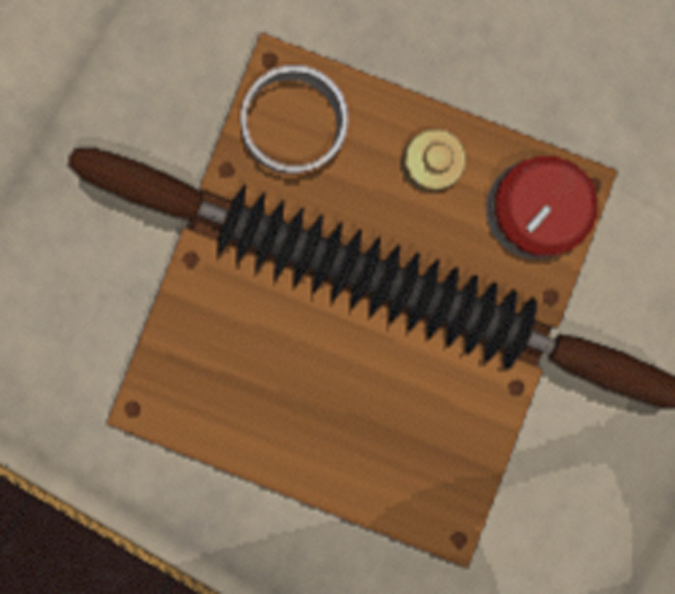

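View pics/s7.png

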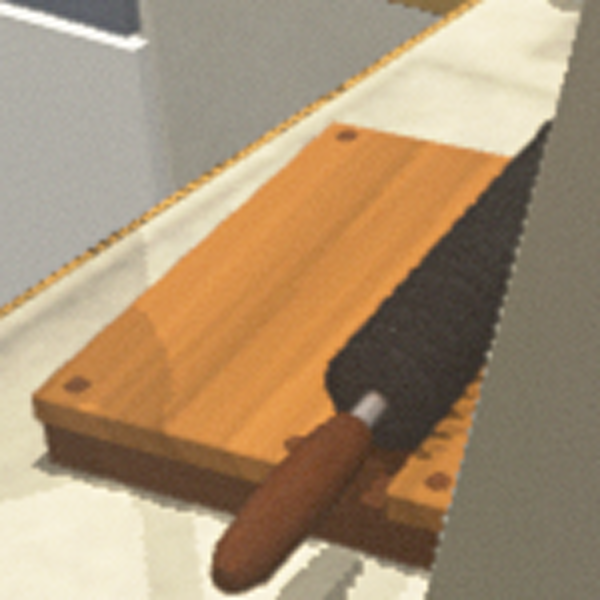

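The top view shows the shaft ends (212,211) and (540,341) inside the groove at both ends, with the ring, weight and timer where they were. One check that the pin is still and seated, then I hand it in.

```bash
python3 -m creep '[[0,0,0,0,0,0],[0,0,0,0,0,0],[0,0,0,0,0,0],[0,0,0,0,0,0],[0,0,0,0,0,0]]' | grep -E "clock|contact"; python3 - <<'E'
from bench import *
from h import *
import cv2
im=capture("top")["image"]
a=cv2.imread("pics/t7.png");b=cv2.resize(im[160:380,270:520],None,fx=2.7,fy=2.7,interpolation=cv2.INTER_CUBIC)
d=cv2.absdiff(a,b).max(2);print("changed px",(d>60).sum())
o=cv2.imread("pics/top0.png");print("jar diff",(cv2.absdiff(o,im)[210:265,140:205].max(2)>60).sum())
for h in(27.8,34):
    P=atz(TK,TT,tc([[212,211],[540,341]]),h+20);dd=P[:,:2]-[472.2,-320.8];print(h,dd@[.9306,-.366],dd@[.366,.9306])
    g=atz(TK,TT,tc([[203,190],[183,231],[557,327],[541,369]]),h);print((g[:,:2]-[472.2,-320.8])@[.9306,-.366])
finish_job()
E
```

```text
clock: 12.65
contact_force: [0.0, -0.1, 0.3]
changed px 0
jar diff 0
27.8 [60.60918002 60.09828902] [ 107.09784268 -107.9623691 ]
[72.69042204 43.96830839 73.9451219  45.85270113]
34 [60.04809117 59.54058689] [ 107.10601765 -106.52855367]
[72.06267011 43.52696994 73.30922666 45.39913251]
the job is handed in; nothing more can be done
```

The pin is in the groove and at rest. I rolled it there with the shut fingertips on top of the drum: three 31–33 mm strokes at 6–12 N took it to the groove's front edge. On the fourth touch-down it tipped over the edge and rolled in by itself. I then took the hand well clear and handed in at about 12.7 s.

**Pin:** the last checks put its axis at 60.6 and 60.1 mm at its two ends in the board's frame, against 60 nominal. Two pictures more than half a second apart showed no change, and the contact force was about zero.

**Bystanders:** the ring, weight and timer look unmoved in the pictures, and the jar showed no pixel change from the start.

**What disagreed:**
- **Board height:** the pictures gave the board's top as 23–28 mm, but contact was at 82.5–83 mm, which means about 34–35 mm. I worked by the contact force.
- **First touch-down:** it briefly pressed with 25 N before I eased it to about 6 N. The tip crept about 5 mm forward while it pressed.
- **Second touch-down:** it landed slightly too far back, so I lifted and set it again before the stroke.
- **Side view:** the pillar hides the far half of the board, so the seating is confirmed mainly from the top and wrist cameras.

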